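# Sort the sanded cabinet parts into their trays

## Task

Sort the five loose wooden parts lying in the near half of the bench into the three trays: each goes into the tray that has the same kind of part fixed behind it as a sample (round bun feet, square corner blocks, T-shaped drawer guide). Put one part in a bay, never two, standing flat on the bay's floor the same way up as you found it, and leave the tin and the tape measure lying among the parts where they are.

Things in the scene. Friction and masses are not known exactly. Their poses are not given: they have to be found in the camera images.
- foot_a_center (a point): A loose turned wooden bun foot, round from above: 44 mm diameter from 8 to 34 mm up, tapering to 32 mm at its flat top and 34 mm at its foot, 44 mm high, about 45 g, standing upright on the bench. Point at its centre, 22 mm above its underside; z up; its yaw means nothing.
- foot_b_center (a point): The other of the two bun feet, alike: loose turned wooden bun foot, round from above: 44 mm diameter from 8 to 34 mm up, tapering to 32 mm at its flat top and 34 mm at its foot, 44 mm high, about 45 g, standing upright on the bench. Point at its centre, 22 mm above its underside; z up; its yaw means nothing.
- block_a_center (a point): A loose square wooden corner block, 42 x 42 mm from above, 40 mm high, about 50 g, standing on the bench. Point at its centre, 20 mm above its underside; x and y square to its side faces, z up.
- block_b_center (a point): The other of the two corner blocks, alike: loose square wooden corner block, 42 x 42 mm from above, 40 mm high, about 50 g, standing on the bench. Point at its centre, 20 mm above its underside; x and y square to its side faces, z up.
- guide_center (a point): loose wooden drawer guide, an upside-down T: base 42 x 42 mm, 8 mm thick, with an upright rib 14 mm thick (x) and 42 mm long (y) on its middle; 56 mm high in all, 35 g. Grip the rib across its thickness (along the guide's x), fingertips above the base. Point at its centre, 28 mm above its underside; z up; its x within 0.5 rad of world x. Either bay of its tray will do.
- tray_feet: fixed plywood tray for bun feet, a sample bun foot fixed behind it at x +91 mm, y 0 (top at most 62 mm up). Origin: centre of its underside, tab not counted. 130 (x) by 143 mm (y), walls 24 high, 5 thick, floor 6 thick. A middle wall along x parts it into two bays centred at x 0, y +34.5 and -34.5 mm, each 120 (x) by 64 mm (y) inside: close fingers along x. Its +x points away from the robot, within 0.15 rad.
- tray_blocks: fixed plywood tray for corner blocks, a sample corner block fixed behind it at x +91 mm, y 0 (top at most 62 mm up). Origin: centre of its underside, tab not counted. 130 (x) by 143 mm (y), walls 24 high, 5 thick, floor 6 thick. A middle wall along x parts it into two bays centred at x 0, y +34.5 and -34.5 mm, each 120 (x) by 64 mm (y) inside: close fingers along x. Its +x points away from the robot, within 0.15 rad.
- tray_guides: fixed plywood tray for drawer guides, a sample drawer guide fixed behind it at x +91 mm, y 0 (top at most 62 mm up). Origin: centre of its underside, tab not counted. 130 (x) by 143 mm (y), walls 24 high, 5 thick, floor 6 thick. A middle wall along x parts it into two bays centred at x 0, y +34.5 and -34.5 mm, each 120 (x) by 64 mm (y) inside: close fingers along x. Its +x points away from the robot, within 0.15 rad.
- tin_center (a point): bystander: round flat metal tin, 60 mm diameter, 28 mm high, among the parts. Point at its centre, 14 mm above the bench. To be left alone.
- tape_center (a point): bystander: black pocket tape measure with a yellow disc on top, 52 x 50 mm, 30 mm high, among the parts. Point at its centre, 15 mm above the bench. To be left alone.
Not all that is in view belongs to the job. What is shaped like the part that bears block_a_center but blue, purple or red is not meant.

How it is judged:
By the outcome, as a careful person would: the job done as asked, in the order asked, and still so for the second after the job is handed in, with the robot touching nothing.
It also fails if it takes over 128 s, if anything falls off the work surface, if the arm or the gripper's body presses on something with over 40 N, if the wrist force passes 120 N, or if a joint passes its speed limit or range.

## Robot

A 7-joint arm with a two-finger parallel gripper is mounted at the origin on the work surface. World frame = base frame: x ahead of the robot, y to its left, z up, the work surface at z = 0. Lengths are in m, angles in rad, forces in N, time in s.
With the tool pointing down it reaches from about 0.4 to 0.85 m from the base axis. Payload 10.4 kg.
Tool frame: the origin (TCP) lies midway between the tips of the shut fingers; the grasp point (between the pads) lies 19 mm behind it; z points along the fingers, y is the line along which they close (so a half turn about z gives the same grasp; the last joint's range is limited). The gripper opens to 87 mm and grips with 3 to 60 N. Pads are 19 mm wide; open, the fingers measure 117 mm over their backs; the gripper's body (75 mm by 190 mm) begins 51 mm behind the grasp point.
Start: joints at [1.283, 0.332, -0.065, 1.46, 0.022, 1.35, -0.088], TCP at [0.164, -0.603, 0.223] pointing down, gripper open.
Joint ranges: [-2.6, 2.6], [-0.5, 2.12], [-1.47, 1.34], [0.16, 2.42], [-1.27, 4.41], [0.06, 2.06], [-2.6, 2.6]. Speed limits (rad/s): [2.22, 2.22, 2.79, 2.79, 3.14, 3.14, 3.14].

## Interface

Orientations are given as a unit quaternion [x, y, z, w].
In Python, from bench import r gives the robot as it stands.
- The arm moves only by the tool move_arm, never from a script. Its argument "targets" is a list of rows, each a list of 3 entries, a list of its own where there are three numbers: the shift along the tool's x, y, z in cm, then the turn, a rotation vector about the tool's x, y, z in rad, then the opening in per cent of the stroke, from 0 (shut) to 100 (fully open). In form: [[[x, y, z], [wx, wy, wz], gripper], ...]. A call has 1 to 20 rows; each row shifts and turns the commanded pose from where the row before left it, along the tool's axes as they then stand; what a row does not reach is not made up. A row lasts 1/8 s, in which the tool goes at most 62.5 mm and 10.7 degrees, less where a joint would pass 70% of its speed; a pose out of reach is approached as far as the arm can. A call with a gripper value outside its range is refused whole. The fingers move at their own pace and stop on an object; "grip_force" is the grip in N (left out, the last holds). Time passes only in rows, so rows that do not move let the fingers close. It gives the time, the measured TCP pose, the force, the opening and the grip force at its end, in the units of the state.
- r.read_state(): the state, without advancing time (a new reading comes with each control period).
- r.camera(name): name is "scene" or "top" or "wrist"; returns a dict with "image" (384x512x3 uint8, blue, green, red), "vertical_fov" (degrees; the focal length in pixels is half the picture's height over the tangent of half this angle, whatever the lens; pixels are square), "cx", "cy" (the principal point, pixels), "k1" (the pictures are not rectified: a ray, as slopes to the right and down, at radius r is drawn at 1 + k1 r^2 times it, then the intrinsics apply), "cam_to_world" (4x4, takes a point from camera to world coordinates). Camera axes: x right, y down, z forward; pixel columns grow to the right and rows downward; lengths in m; the calibration is good to about 2 mm. A picture is of the moment at which its call begins. There is no depth.
- r.close_job(): hands the job in; it is judged then, once.
The state is a dict: "time": time; "joint_positions": joint angles; "joint_vel": joint speeds; "joint_torque": joint torques, N m; "ee_pos": TCP position; "eef_rot": TCP orientation; "ft_force": force on the tool from outside, world axes, zero at the start; "torque": the same for the moment, N m; "width": finger opening in m; "grip_force": force on a finger pad.
Only numpy, scipy, OpenCV 4.12 (cv2) and the standard library are available. Lean on these libraries where they do the work, as an engineer would, in place of code of your own. Each camera call takes 0.05 s, during which the arm holds its last target. There are 200 camera calls.

## Working session

There is one attempt and no reset: what is moved stays moved. The work goes in short steps, Python scripts to look and compute and a tool call to move; the robot and the scene stay as the last step left them, time stands still between calls to the robot, and variables do not carry over. Pictures are saved under pics/ and viewed, at most 14 in all, crops included, and the job is handed in when it is done.

Besides the shell and the picture viewer there is one more tool, called after "Call:" as name([rows], argument=value, ...), one row to a line, values as JSON. move_arm: Moves the arm, as the interface text tells. Its arguments: {"type":"object","properties":{"targets":{"type":"array"},"grip_force":{"type":"number"}},"required":["targets"]}

```bash
mkdir -p pics; ls; cat > h.py <<'E'
import numpy as np, cv2
from bench import r
from scipy.spatial.transform import Rotation as R
def save(n,f):
    c=r.camera(n); cv2.imwrite(f,c["image"]); np.save(f[:-4]+'.npy',{k:v for k,v in c.items()},allow_pickle=True); return c
def load(f): return np.load(f,allow_pickle=True).item()
def ray(c,u,v):
    h=c["image"].shape[0]; f=h/2/np.tan(np.radians(c["vertical_fov"])/2)
    K=np.array([[f,0,c["cx"]],[0,f,c["cy"]],[0,0,1]])
    p=cv2.undistortPoints(np.array([[[u,v]]],float),K,np.array([c["k1"],0,0,0,0.]))[0,0]
    T=np.array(c["cam_to_world"]); return T[:3,3],T[:3,:3]@np.array([p[0],p[1],1])
def pt(c,u,v,z):
    o,d=ray(c,u,v); return (o+d*(z-o[2])/d[2])[:2]
def proj(c,P):
    h=c["image"].shape[0]; f=h/2/np.tan(np.radians(c["vertical_fov"])/2)
    T=np.array(c["cam_to_world"]); q=T[:3,:3].T@(np.array(P)-T[:3,3]); s=q[:2]/q[2]; s=s*(1+c["k1"]*(s@s)); return s*f+[c["cx"],c["cy"]]
E
python3 - <<'E'
from h import *
for n in("top","scene"):
    c=save(n,f"pics/{n}0.png"); print(n,c["vertical_fov"],c["k1"],np.round(c["cam_to_world"],3).tolist())
s=r.read_state(); print(s)
for n in("top",):
    cv2.imwrite("pics/top0b.png",cv2.resize(cv2.imread("pics/top0.png"),(800,600),interpolation=cv2.INTER_CUBIC))
E
```

```text
pics
top 48.878452238314125 -0.07742539656174559 [[-0.012, -0.981, 0.191, 0.304], [-1.0, 0.007, -0.027, 0.02], [0.025, -0.191, -0.981, 0.935], [0.0, 0.0, 0.0, 1.0]]
scene 57.833004001644944 -0.08382500371370741 [[0.282, 0.721, -0.633, 1.041], [0.959, -0.217, 0.18, -0.16], [-0.008, -0.658, -0.753, 0.694], [0.0, 0.0, 0.0, 1.0]]
{'time': 0.1, 'joint_positions': array([ 1.28340337,  0.33282352, -0.06471488,  1.46085258,  0.0216198 ,
        1.34991995, -0.08848752]), 'joint_vel': array([-1.44736049e-03, -1.43148646e-03, -6.57609932e-04, -2.70844335e-03,
        6.98416927e-04, -3.01107098e-05, -2.57045342e-04]), 'joint_torque': array([ 2.32275044e-03, -6.24546361e+01,  2.53239454e-02, -3.90719998e+01,
       -6.14314014e-02,  3.66060832e-02,  5.27905843e-05]), 'ee_pos': array([ 0.16347423, -0.60287683,  0.22182655]), 'eef_rot': array([ 9.91244869e-01,  1.32034781e-01, -1.22773473e-04, -6.41914227e-04]), 'ft_force': array([-0.38042167,  0.07705345, -0.28744829]), 'torque': array([ 0.03588185,  0.03068471, -0.01033028]), 'grip_force': 0.0, 'width': 0.08703086369325622}
```

View pics/top0b.png

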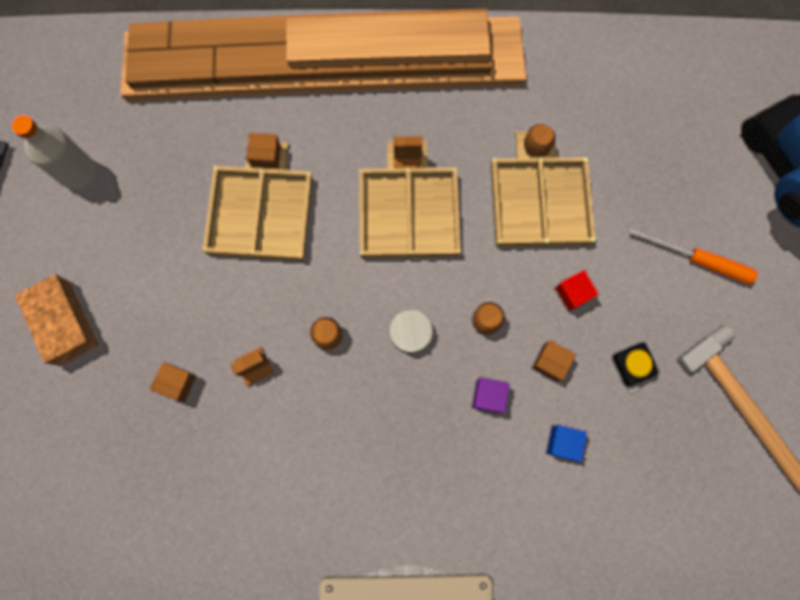

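View pics/scene0.png

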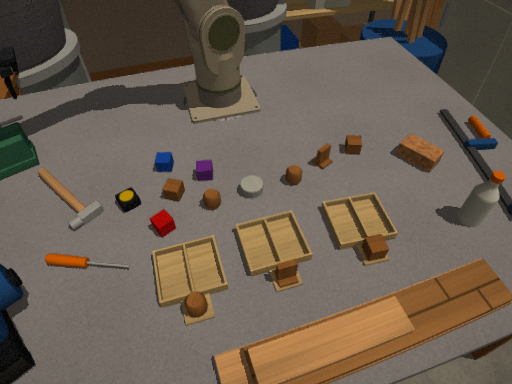

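The top view (800x600) shows the block, guide and feet trays at (258,212), (410,212) and (543,201). The blocks are at (173,382) and (554,361), the feet at (326,333) and (489,318), and the guide at (252,366). The tin is at (411,331) and the tape at (636,364). Next I'll measure these.

```bash
cat > m.py <<'E'
from h import *
c=load("pics/top0.npy"); im=c["image"]; hsv=cv2.cvtColor(im,cv2.COLOR_BGR2HSV)
S=512/800
for n,(u,v) in dict(A=(173,382),G=(252,366),F1=(326,333),F2=(489,318),B=(554,361),tray=(230,200),sam=(262,150),bench=(300,450)).items():
    print(n,hsv[int(v*S),int(u*S)],im[int(v*S),int(u*S)])
br=cv2.inRange(hsv,(3,110,25),(16,255,255))
def comp(mask,u,v):
    n,l,st,ce=cv2.connectedComponentsWithStats(mask); u,v=u*S,v*S
    k=min(range(1,n),key=lambda i:np.hypot(*(ce[i]-[u,v]))+(1e3 if st[i][4]<30 else 0)); return (l==k).astype(np.uint8),ce[k],st[k]
for n,(u,v,zt,zm) in dict(A=(173,382,.04,.02),B=(554,361,.04,.02),G=(252,366,.056,.028),F1=(326,333,.044,.022),F2=(489,318,.044,.022)).items():
    m,ce,st=comp(br,u,v); V=hsv[...,2]; vals=V[m>0]
    t,_=cv2.threshold(vals.reshape(-1,1),0,255,cv2.THRESH_OTSU)
    top=((m>0)&(V>t)).astype(np.uint8)
    cs,_=cv2.findContours(top,0,cv2.CHAIN_APPROX_NONE); k=max(cs,key=cv2.contourArea)
    P=np.array([pt(c,*q[0],zt) for q in k])*1000
    rc=cv2.minAreaRect(P.astype(np.float32))
    print(n,"sil mid",np.round(pt(c,*ce,zm)*1000,1),st[4],"top rect",np.round(rc[0],1),np.round(rc[1],1),round(rc[2],1))
wood=cv2.inRange(hsv,(12,60,90),(28,190,255))
for n,(u,v) in dict(blocks=(258,212),guides=(410,212),feet=(543,201)).items():
    w=np.zeros_like(wood); x0,x1,y0,y1=[int(q*S) for q in(u-68,u+68,v-62,v+62)]; w[y0:y1,x0:x1]=wood[y0:y1,x0:x1]
    w=cv2.morphologyEx(w,cv2.MORPH_CLOSE,np.ones((9,9))); w=cv2.morphologyEx(w,cv2.MORPH_OPEN,np.ones((35,35)))if 0 else w
    w[:int((v-45)*S)-3]=0
    cs,_=cv2.findContours(w,0,cv2.CHAIN_APPROX_NONE); k=max(cs,key=cv2.contourArea)
    P=np.array([pt(c,*q[0],.024) for q in k])*1000; rc=cv2.minAreaRect(P.astype(np.float32))
    print(n,np.round(rc[0],1),np.round(rc[1],1),round(rc[2],1))
vis=im.copy(); vis[br>0]=(0,255,0); vis[wood>0]=(255,0,255)
big=cv2.resize(np.vstack([vis[80:290,80:440],im[80:290,80:440]]),None,fx=1.42,fy=1.42,interpolation=cv2.INTER_NEAREST)
cv2.imwrite("pics/m0.png",big)
E
python3 m.py
```

```text
A [ 14 188 168] [ 44 101 168]
G [ 14 187  97] [26 58 97]
F1 [ 14 186 174] [ 47 106 174]
F2 [ 14 192 171] [ 42 104 171]
B [ 14 187 153] [ 41  93 153]
tray [ 18 132 205] [ 99 163 205]
sam [ 14 191 152] [ 38  91 152]
bench [ 11  32 158] [138 145 158]
A sil mid [377.  322.5] 451 top rect [377.3 320.4] [40.6 41. ] 68.8
B sil mid [ 402.2 -209.9] 430 top rect [ 402.3 -206.7] [41.2 40.4] 60.5
G sil mid [397.5 210.7] 377 top rect [402.6 211. ] [17.1 46. ] 26.7
F1 sil mid [443.8 109.9] 305 top rect [443.8 109.8] [32.5 32. ] 0.5
F2 sil mid [ 463.4 -117.9] 306 top rect [ 463.7 -116.6] [30.6 28.5] 89.5
blocks [628.5 211.5] [148.  147.2] 85.9
guides [627.1  -8.2] [144.6 147.5] 1.1
feet [ 643.9 -204.6] [147. 149.] 1.2
```

View pics/m0.png

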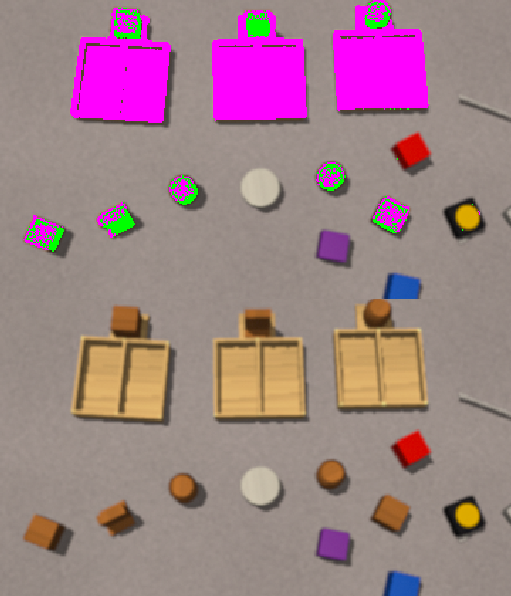

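```bash
cat >> h.py <<'E'
def plan(x,y,z,yaw=None):
    "mm, deg: world yaw of tool y axis (finger line); prints turn, then shift after turn (cm)"
    s=r.read_state(); M=R.from_quat(s["eef_rot"]).as_matrix(); p=s["ee_pos"]*1000
    cy=np.degrees(np.arctan2(M[1,1],M[0,1])); yaw=cy if yaw is None else yaw
    d=(yaw-cy+180)%360-180; a=np.radians(yaw); ty=np.array([np.cos(a),np.sin(a)]); tx=np.array([-ty[1],ty[0]])
    e=np.array([x,y])-p[:2]
    print("tcp",np.round(p,1),"yaw_y",round(cy,1),"tilt",np.round(np.degrees(M[:2,2]),2),"w",round(s["width"]*1000,1),"| wz %.3f"%(-np.radians(d)),"shift cm x%.2f y%.2f z%.2f"%(e@tx/10,e@ty/10,(p[2]-z)/10),"F",np.round(s["ft_force"],1),"t",round(s["time"],1))
E
python3 - <<'E'
from h import *
c=load("pics/top0.npy")
for n,(u,v,z) in dict(red=(577,290,.03),purple=(491,395,.03),blue=(568,443,.03),tape=(636,364,.02),tin=(411,331,.028)).items(): print(n,np.round(pt(c,u*.64,v*.64,z)*1000))
for n,q in dict(blocks=[(82,338),(169,342),(164,419),(72,416)],guides=[(214,339),(304,339),(305,415),(214,416)],feet=[(335,330),(419,330),(426,405),(339,407)]).items():
    P=np.array([pt(c,80+u/1.42,80+(v-298.2)/1.42,.024) for u,v in q])*1000
    e=P[0]+P[1]-P[2]-P[3]; print(n,np.round(P.mean(0)),np.round(P).tolist(),"yaw",np.round(np.degrees(np.arctan2(e[1],e[0])),1))
plan(463,-117,150,0)
E
```

```text
red [ 501. -246.]
purple [ 355. -118.]
blue [ 288. -221.]
tape [ 396. -327.]
tin [445.  -9.]
blocks [619. 209.] [[688.0, 276.0], [680.0, 135.0], [552.0, 140.0], [558.0, 285.0]] yaw -3.2
guides [621. -11.] [[685.0, 62.0], [685.0, -84.0], [557.0, -82.0], [556.0, 62.0]] yaw -0.4
feet [ 636. -206.] [[701.0, -135.0], [701.0, -275.0], [573.0, -277.0], [570.0, -136.0]] yaw 0.8
tcp [ 163.5 -602.9  221.8] yaw_y -74.8 tilt [-0.02  0.07] w 87.0 | wz -1.306 shift cm x48.59 y29.95 z7.18 F [-0.4  0.1 -0.3] t 0.1
```

Call:
move_arm([
  [[0,0,0],[0,0,-0.16],70],
  [[0,0,0],[0,0,-0.16],70],
  [[0,0,0],[0,0,-0.16],70],
  [[0,0,0],[0,0,-0.16],70],
  [[0,0,0],[0,0,-0.16],70],
  [[0,0,0],[0,0,-0.16],70],
  [[0,0,0],[0,0,-0.16],70],
  [[0,0,0],[0,0,-0.186],70],
  [[4.8,3,0],[0,0,0],70],
  [[4.8,3,0],[0,0,0],70],
  [[4.8,3,0],[0,0,0],70],
  [[4.8,3,0],[0,0,0],70],
  [[4.8,3,0],[0,0,0],70],
  [[4.8,3,0],[0,0,0],70],
  [[4.8,3,1],[0,0,0],70],
  [[4.8,3,2],[0,0,0],70],
  [[4.8,3,2],[0,0,0],70],
  [[4.8,3,2],[0,0,0],70],
  [[0,0,0],[0,0,0],70],
  [[0,0,0],[0,0,0],70],
])

```text
time: 2.6
ee_pos: [0.4633, -0.1235, 0.1523]
eef_rot: [0.707, 0.707, -0.0, -0.0]
ft_force: [-0.4, 0.0, -0.7]
width: 0.0612
grip_force: 0.0
```

```bash
python3 - <<'E'
from h import *
plan(463.5,-117,9,0); print(r.read_state()["joint_positions"].round(2))
c=save("wrist","pics/w1.png"); print(c["vertical_fov"],c["k1"],np.round(c["cam_to_world"],3).tolist())
print(proj(c,(.4635,-.117,.044)))
E
```

```text
tcp [ 463.3 -123.5  152.3] yaw_y 0.0 tilt [-0.04  0.  ] w 61.2 | wz 0.000 shift cm x0.65 y0.02 z14.33 F [-0.4  0.  -0.7] t 2.6
[ 0.86  0.13 -0.73  1.89  0.09  1.16  0.1 ]
69.74424409708111 -0.05512542787499908 [[1.0, 0.0, -0.001, 0.463], [-0.0, -0.957, -0.29, -0.043], [-0.001, 0.29, -0.957, 0.314], [0.0, 0.0, 0.0, 1.0]]
[256.26187974 182.13384254]
```

View pics/w1.png

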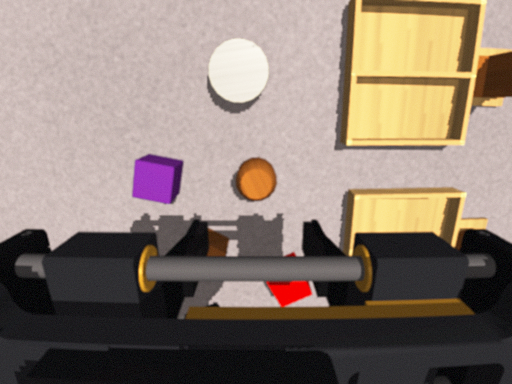

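The wrist view shows the foot at (257,178), against a predicted (256,182). The estimate is good to a few mm, so I'll refine it.

```bash
cat >> h.py <<'E'
def part(c,x,y,zm,zt,debug=0):
    "centroid of brown component near (x,y) mm; silhouette at zm; bright top rect at zt"
    im=c["image"]; hsv=cv2.cvtColor(im,cv2.COLOR_BGR2HSV)
    br=cv2.inRange(hsv,(5,160,40),(16,255,255)); br=cv2.morphologyEx(br,cv2.MORPH_CLOSE,np.ones((3,3)))
    n,l,st,ce=cv2.connectedComponentsWithStats(br); q=proj(c,(x/1e3,y/1e3,zm))
    k=min([i for i in range(1,n) if st[i][4]>200],key=lambda i:np.hypot(*(ce[i]-q))); m=l==k; V=hsv[...,2]
    t,_=cv2.threshold(V[m].reshape(-1,1),0,255,cv2.THRESH_OTSU)
    out=[]
    for mm,z in((m,zm),(m&(V>t),zt)):
        cs,_=cv2.findContours(cv2.morphologyEx(mm.astype(np.uint8),cv2.MORPH_OPEN,np.ones((3,3))),0,1); h=max(cs,key=cv2.contourArea)
        P=np.array([pt(c,*p[0],z) for p in h])*1e3; rc=cv2.minAreaRect(P.astype(np.float32)); out.append((np.round(rc[0],1),np.round(rc[1],1),round(rc[2],1)))
    print("pred px",q.round(),"sil px",ce[k].round(),st[k][:4],"sil->",np.round(pt(c,*ce[k],zm)*1e3,1),out)
E
python3 - <<'E'
from h import *
part(load("pics/w1.npy"),463,-117,.022,.044)
E
```

```text
pred px [256. 177.] sil px [256. 179.] [237 159  39  41] sil-> [ 463.  -119.6] [(array([ 463.3, -119.9]), array([41.9, 45.3]), 0.0), (array([ 463.3, -117.7]), array([30.7, 32.7]), 0.0)]
```

Call:
move_arm([
  [[0.5,0,3],[0,0,0],70],
  [[0,0,3],[0,0,0],70],
  [[0,0,3],[0,0,0],70],
  [[0,0,2.5],[0,0,0],70],
  [[0,0,1.5],[0,0,0],70],
  [[0,0,1.2],[0,0,0],70],
  [[0,0,0],[0,0,0],70],
  [[0,0,0],[0,0,0],70],
  [[0,0,0],[0,0,0],0],
  [[0,0,0],[0,0,0],0],
  [[0,0,0],[0,0,0],0],
  [[0,0,0],[0,0,0],0],
  [[0,0,0],[0,0,0],0],
  [[0,0,-2],[0,0,0],0],
  [[0,0,-3],[0,0,0],0],
  [[0,0,-3],[0,0,0],0],
  [[0,0,-2],[0,0,0],0],
  [[0,0,0],[0,0,0],0],
], grip_force=15)

```text
time: 4.9
ee_pos: [0.4643, -0.1185, 0.1115]
eef_rot: [0.707, 0.707, 0.0, 0.001]
ft_force: [0.9, -0.2, -1.8]
width: 0.0433
grip_force: 15.0
```

```bash
python3 - <<'E'
from h import *
plan(636,-171.5,110,0)
E
```

```text
tcp [ 464.3 -118.5  111.5] yaw_y -0.0 tilt [ 0.12 -0.07] w 43.3 | wz -0.000 shift cm x-5.30 y17.17 z0.15 F [ 0.9 -0.2 -1.8] t 4.9
```

Call:
move_arm([
  [[-1,3,0],[0,0,0],0],
  [[-1,3.2,0],[0,0,0],0],
  [[-1,3,0],[0,0,0],0],
  [[-1,3,0],[0,0,0],0],
  [[-1,3,0],[0,0,0],0],
  [[-0.3,2,0],[0,0,0],0],
  [[0,0,3],[0,0,0],0],
  [[0,0,0],[0,0,0],0],
  [[0,0,0],[0,0,0],0],
])

```text
time: 6.02
ee_pos: [0.6354, -0.1711, 0.0806]
eef_rot: [0.707, 0.707, -0.0, -0.0]
ft_force: [0.0, 0.1, -0.5]
width: 0.0437
grip_force: 15.0
```

```bash
python3 - <<'E'
from h import *
plan(636,-171.5,18,0)
c=save("wrist","pics/w2.png")
E
```

```text
tcp [ 635.4 -171.1   80.6] yaw_y 0.0 tilt [-0.02  0.01] w 43.7 | wz 0.000 shift cm x-0.04 y0.06 z6.26 F [ 0.   0.1 -0.5] t 6.0
```

View pics/w2.png

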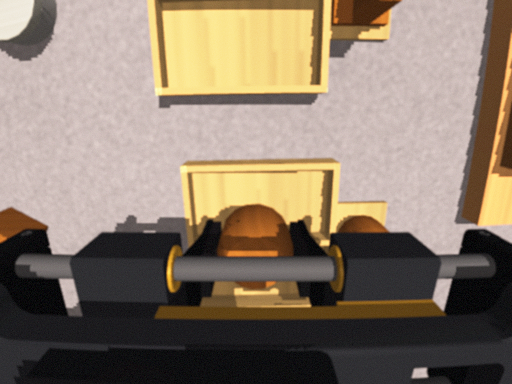

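The held foot is over the bay. The tray's +y rim has corners at (181,162) and (339,160), and the guides tray's -y rim at (155,96) and (328,93).

```bash
python3 - <<'E'
from h import *
c=load("pics/w2.npy")
for n,q in dict(feet=[(181,162),(339,160)],guides=[(155,95),(328,92)]).items():
    P=np.array([pt(c,u,v,.024) for u,v in q])*1e3; e=P[1]-P[0]; print(n,P.round(1).tolist(),np.degrees(np.arctan2(e[1],e[0])))
E
```

```text
feet [[574.6, -133.6], [702.2, -131.9]] 0.7400744407688419
guides [[558.4, -81.7], [689.6, -79.8]] 0.8217456081064056
```

Call:
move_arm([
  [[0.1,0.2,2],[0,0,0],0],
  [[0,0,2],[0,0,0],0],
  [[0,0,1.5],[0,0,0],0],
  [[0,0,0.7],[0,0,0],0],
  [[0,0,0],[0,0,0],0],
  [[0,0,0],[0,0,0],0],
  [[0,0,0],[0,0,0],70],
  [[0,0,0],[0,0,0],70],
  [[0,0,0],[0,0,0],70],
  [[0,0,-3],[0,0,0],70],
  [[0,0,-5],[0,0,0],70],
  [[0,0,-5],[0,0,0],70],
  [[4,-2.7,0],[0,0,0],70],
  [[4,-2.8,0],[0,0,0],70],
  [[4,-2.8,0],[0,0,0],70],
  [[4,-2.8,0],[0,0,0],70],
  [[4,-2.8,0],[0,0,0],70],
  [[4,-2.8,0],[0,0,0],70],
  [[3.5,-2.5,0],[0,0,0],70],
  [[0,0,0],[0,0,0],70],
])

```text
time: 8.57
ee_pos: [0.4442, 0.1073, 0.149]
eef_rot: [0.705, 0.709, -0.0, 0.001]
ft_force: [-0.0, -0.1, 0.7]
width: 0.0612
grip_force: 0.0
```

```bash
python3 - <<'E'
from h import *
plan(443.8,109.9,9,0)
c=save("wrist","pics/w3.png"); part(c,443.8,109.9,.022,.044)
E
```

```text
tcp [444.2 107.3 149. ] yaw_y 0.3 tilt [ 0.06 -0.06] w 61.2 | wz 0.005 shift cm x0.26 y-0.04 z14.00 F [-0.  -0.1  0.7] t 8.6
pred px [255. 181.] sil px [255. 183.] [236 162  39  42] sil-> [443.1 107.6] [(array([443.3, 107.7]), array([41.6, 46.3]), 0.3), (array([443.8, 108.8]), array([31.4, 30.5]), 0.3)]
```

Call:
move_arm([
  [[0.1,0,4],[0,0,0],70],
  [[0,0,4],[0,0,0],70],
  [[0,0,3],[0,0,0],70],
  [[0,0,1.8],[0,0,0],70],
  [[0,0,1.1],[0,0,0],70],
  [[0,0,0],[0,0,0],70],
  [[0,0,0],[0,0,0],0],
  [[0,0,0],[0,0,0],0],
  [[0,0,0],[0,0,0],0],
  [[0,0,0],[0,0,0],0],
  [[0,0,-2],[0,0,0],0],
  [[0,0,-4],[0,0,0],0],
  [[0,0,-4],[0,0,0],0],
  [[0,0,0],[0,0,0],0],
])

```text
time: 10.38
ee_pos: [0.4474, 0.1061, 0.1121]
eef_rot: [0.707, 0.707, 0.002, 0.002]
ft_force: [1.1, -0.3, -1.4]
width: 0.043
grip_force: 15.0
```

```bash
python3 - <<'E'
from h import *
plan(638,-238.7,18,0)
E
```

```text
tcp [447.4 106.1 112.1] yaw_y -0.0 tilt [ 0.3  -0.03] w 43.0 | wz -0.000 shift cm x-34.48 y19.06 z9.41 F [ 1.1 -0.3 -1.4] t 10.4
```

Call:
move_arm([
  [[-4.3,2.4,0],[0,0,0],0],
  [[-4.3,2.4,0],[0,0,0],0],
  [[-4.3,2.4,0],[0,0,0],0],
  [[-4.3,2.4,0],[0,0,0],0],
  [[-4.3,2.4,0],[0,0,0],0],
  [[-4.3,2.4,0],[0,0,0],0],
  [[-4.3,2.4,0],[0,0,0],0],
  [[-2.8,1.4,0],[0,0,0],0],
  [[-1.8,1,0],[0,0,0],0],
  [[0,0,0],[0,0,0],0],
  [[0,0,0],[0,0,0],0],
])

```text
time: 11.75
ee_pos: [0.6372, -0.2398, 0.1087]
eef_rot: [0.707, 0.707, -0.0, -0.001]
ft_force: [0.7, -0.1, -0.5]
width: 0.0436
grip_force: 15.0
```

```bash
python3 - <<'E'
from h import *
plan(638,-238.7,18,0)
E
```

```text
tcp [ 637.2 -239.8  108.7] yaw_y 0.1 tilt [-0.06  0.05] w 43.6 | wz 0.001 shift cm x0.11 y0.08 z9.07 F [ 0.7 -0.1 -0.5] t 11.8
```

Call:
move_arm([
  [[0.1,0.1,3],[0,0,0],0],
  [[0,0,3],[0,0,0],0],
  [[0,0,2],[0,0,0],0],
  [[0,0,1.2],[0,0,0],0],
  [[0,0,0],[0,0,0],0],
  [[0,0,0],[0,0,0],0],
  [[0,0,0],[0,0,0],75],
  [[0,0,0],[0,0,0],75],
  [[0,0,0],[0,0,0],75],
  [[0,0,-3],[0,0,0],75],
  [[0,0,-5],[0,0,0],75],
  [[0,0,-5],[0,0,0],75],
  [[0.5,-4,0],[0,0,0],75],
  [[0.5,-4,0],[0,0,0],75],
  [[0.6,-4,0],[0,0,0],75],
  [[0.6,-4,0],[0,0,0],75],
  [[0.5,-4,0],[0,0,0],75],
  [[0.4,-3.5,0],[0,0,0],75],
  [[0,0,0],[0,0,0.17],75],
  [[0,0,0],[0,0,0.17],75],
])

```text
time: 14.25
ee_pos: [0.4032, -0.2095, 0.1479]
eef_rot: [0.818, 0.575, -0.0, 0.001]
ft_force: [0.6, 0.4, 0.8]
width: 0.0651
grip_force: 0.0
```

Call:
move_arm([
  [[0,0,0],[0,0,0.175],75],
  [[0,0,0],[0,0,0],75],
  [[0,0,0],[0,0,0],75],
])

```text
time: 14.62
ee_pos: [0.4036, -0.2092, 0.1476]
eef_rot: [0.863, 0.506, -0.0, 0.0]
ft_force: [0.4, -0.1, 0.5]
width: 0.0653
grip_force: 0.0
```

```bash
python3 - <<'E'
from h import *
c=save("wrist","pics/w4.png"); part(c,402,-208,.02,.04)
plan(402.3,-207.5,9,-29.5)
save("top","pics/top1.png")
E
```

```text
pred px [254. 183.] sil px [254. 185.] [235 163  40  45] sil-> [ 401.  -210.3] [(array([ 400.6, -211.1]), array([50. , 42.5]), 60.7), (array([ 402.2, -208.3]), array([39.4, 39.5]), 60.7)]
tcp [ 403.6 -209.2  147.6] yaw_y -29.3 tilt [-0.   -0.01] w 65.2 | wz 0.003 shift cm x0.09 y-0.20 z13.86 F [-0.2 -0.3  0. ] t 14.7
```

View pics/w4.png

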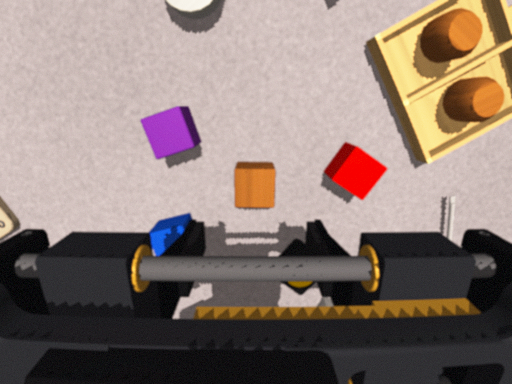

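Call:
move_arm([
  [[0.05,-0.15,4],[0,0,0],75],
  [[0,0,4],[0,0,0],75],
  [[0,0,3],[0,0,0],75],
  [[0,0,1.8],[0,0,0],75],
  [[0,0,1],[0,0,0],75],
  [[0,0,0],[0,0,0],75],
  [[0,0,0],[0,0,0],0],
  [[0,0,0],[0,0,0],0],
  [[0,0,0],[0,0,0],0],
  [[0,0,0],[0,0,0],0],
  [[0,0,0],[0,0,0],0],
  [[0,0,-3],[0,0,0],0],
  [[0,0,-5],[0,0,0],0],
  [[0,0,-4],[0,0,0],0],
  [[0,0,0],[0,0,-0.16],0],
  [[0,0,0],[0,0,-0.16],0],
  [[0,0,0],[0,0,-0.145],0],
  [[0,0,0],[0,0,0],0],
])

```text
time: 16.98
ee_pos: [0.4024, -0.208, 0.1294]
eef_rot: [0.725, 0.689, -0.0, -0.0]
ft_force: [-0.3, -0.7, -0.8]
width: 0.0415
grip_force: 15.0
```

```bash
python3 - <<'E'
from h import *
plan(620,176.5,17,-2.5)
E
```

```text
tcp [ 402.4 -208.   129.4] yaw_y -2.9 tilt [-0.01  0.  ] w 41.5 | wz -0.007 shift cm x39.36 y20.06 z11.24 F [-0.3 -0.7 -0.8] t 17.0
```

Call:
move_arm([
  [[4,2,0],[0,0,0],0],
  [[4,2,0],[0,0,0],0],
  [[4,2,0],[0,0,0],0],
  [[4,2,0],[0,0,0],0],
  [[4,2,0],[0,0,0],0],
  [[4,2,0],[0,0,0],0],
  [[4,2,0],[0,0,0],0],
  [[4,2,0],[0,0,0],0],
  [[4,2,0],[0,0,0],0],
  [[2,1,0],[0,0,0],0],
  [[1.4,1,0],[0,0,0],0],
  [[0,0,3],[0,0,0],0],
  [[0,0,0],[0,0,0],0],
  [[0,0,0],[0,0,0],0],
])

```text
time: 18.73
ee_pos: [0.6222, 0.1753, 0.1002]
eef_rot: [0.725, 0.689, 0.0, 0.0]
ft_force: [-0.4, 0.5, -1.0]
width: 0.042
grip_force: 15.0
```

```bash
python3 - <<'E'
from h import *
plan(620,176.5,17,-2.5); save("wrist","pics/w5.png")
E
```

```text
tcp [622.2 175.3 100.2] yaw_y -3.0 tilt [0.02 0.  ] w 42.0 | wz -0.008 shift cm x0.11 y-0.22 z8.32 F [-0.4  0.5 -1. ] t 18.7
```

View pics/w5.png

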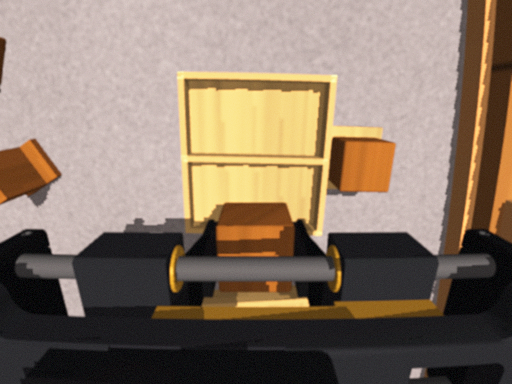

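The block is held over the -y bay. The rim corners are at (178,74) and (336,76), and the middle wall's centreline runs from (182,158) to (331,161).

```bash
python3 - <<'E'
from h import *
c=load("pics/w5.npy")
for q in ([(178,74),(336,76)],[(184,158),(329,161)]):
    P=np.array([pt(c,u,v,.024) for u,v in q])*1e3; e=P[1]-P[0]; print(P.round(1).tolist(),P.mean(0),np.degrees(np.arctan2(e[1],e[0])))
E
```

```text
[[564.3, 284.8], [692.5, 276.6]] [628.37839036 280.68351907] -3.6651382012821556
[[560.9, 215.7], [688.0, 206.4]] [624.46863507 211.09343082] -4.192091301539031
```

Call:
move_arm([
  [[0.1,0,3],[0,0,0.015],0],
  [[0,0,3],[0,0,0],0],
  [[0,0,1.4],[0,0,0],0],
  [[0,0,1],[0,0,0],0],
  [[0,0,0],[0,0,0],0],
  [[0,0,0],[0,0,0],0],
  [[0,0,0],[0,0,0],75],
  [[0,0,0],[0,0,0],75],
  [[0,0,0],[0,0,0],75],
  [[0,0,-3],[0,0,0],75],
  [[0,0,-5],[0,0,0],75],
  [[0,0,-5],[0,0,0],75],
  [[2,-4,0],[0,0,0],75],
  [[2,-4,0],[0,0,0],75],
  [[2,-4,0],[0,0,0],75],
  [[2,-4,0],[0,0,0],75],
  [[2,-4,0],[0,0,0],75],
  [[2,-3.5,0],[0,0,0],75],
  [[0.9,-2,0],[0,0,0.15],75],
  [[0,0,0],[0,0,0.15],75],
])

```text
time: 21.28
ee_pos: [0.3742, 0.3229, 0.1458]
eef_rot: [0.824, 0.566, 0.0, 0.0]
ft_force: [0.6, 0.2, -0.3]
width: 0.0652
grip_force: 0.0
```

Call:
move_arm([
  [[0,0,0],[0,0,0],75],
  [[0,0,0],[0,0,0],75],
])

```text
time: 21.52
ee_pos: [0.3761, 0.3216, 0.1455]
eef_rot: [0.823, 0.568, 0.0, 0.0]
ft_force: [-0.5, 0.1, 0.4]
width: 0.0653
grip_force: 0.0
```

```bash
python3 - <<'E'
from h import *
c=save("wrist","pics/w6.png"); part(c,377,321,.02,.04)
plan(377.2,321,9,-21.2)
E
```

```text
pred px [257. 184.] sil px [257. 186.] [238 164  40  46] sil-> [376. 318.] [(array([376.3, 317.5]), array([50. , 42.3]), 68.2), (array([377.1, 320.3]), array([40.6, 39.3]), 68.2)]
tcp [376.1 321.6 145.5] yaw_y -20.8 tilt [-0. -0.] w 65.3 | wz 0.007 shift cm x-0.02 y0.12 z13.65 F [ 0.3 -0.4  0. ] t 21.6
```

View pics/w6.png

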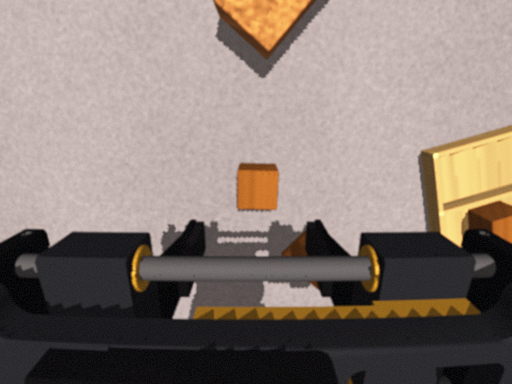

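The block is at (257,186) and squared to the fingers, with block B standing in its bay at the right edge.

Call:
move_arm([
  [[-0.05,0.1,4],[0,0,0.015],75],
  [[0,0,4],[0,0,0],75],
  [[0,0,3],[0,0,0],75],
  [[0,0,1.6],[0,0,0],75],
  [[0,0,1],[0,0,0],75],
  [[0,0,0],[0,0,0],75],
  [[0,0,0],[0,0,0],0],
  [[0,0,0],[0,0,0],0],
  [[0,0,0],[0,0,0],0],
  [[0,0,0],[0,0,0],0],
  [[0,0,0],[0,0,0],0],
  [[0,0,-3],[0,0,0],0],
  [[0,0,-5],[0,0,0],0],
  [[0,0,-4],[0,0,0],0],
  [[0,0,0],[0,0,-0.15],0],
  [[0,0,0],[0,0,-0.16],0],
  [[0,0,0],[0,0,0],0],
])

```text
time: 23.7
ee_pos: [0.3766, 0.3208, 0.1294]
eef_rot: [0.732, 0.682, -0.0, -0.0]
ft_force: [-0.0, -0.7, -0.5]
width: 0.0421
grip_force: 15.0
```

```bash
python3 - <<'E'
from h import *
plan(626.3,244.7,16.5,-3.9)
E
```

```text
tcp [376.6 320.8 129.4] yaw_y -4.1 tilt [-0.02 -0.01] w 42.1 | wz -0.003 shift cm x-5.89 y25.43 z11.29 F [-0.  -0.7 -0.5] t 23.7
```

Call:
move_arm([
  [[-0.9,4,0],[0,0,0],0],
  [[-1,4,0],[0,0,0],0],
  [[-1,4,0],[0,0,0],0],
  [[-1,4,0],[0,0,0],0],
  [[-1,4,0],[0,0,0],0],
  [[-0.7,3.4,0],[0,0,0],0],
  [[-0.3,2,0],[0,0,0],0],
  [[0,0,3],[0,0,0],0],
  [[0,0,0],[0,0,0],0],
  [[0,0,0],[0,0,0],0],
])

```text
time: 24.95
ee_pos: [0.6258, 0.2448, 0.1003]
eef_rot: [0.732, 0.682, 0.0, -0.0]
ft_force: [-0.2, -0.5, 0.3]
width: 0.0419
grip_force: 15.0
```

```bash
python3 - <<'E'
from h import *
plan(626.3,244.7,16.5,-3.9)
E
```

```text
tcp [625.8 244.8 100.3] yaw_y -4.1 tilt [0.01 0.01] w 41.9 | wz -0.003 shift cm x-0.00 y0.05 z8.38 F [-0.2 -0.5  0.3] t 24.9
```

Call:
move_arm([
  [[0,0,3],[0,0,0],0],
  [[0,0,3],[0,0,0],0],
  [[0,0,1.4],[0,0,0],0],
  [[0,0,1],[0,0,0],0],
  [[0,0,0],[0,0,0],0],
  [[0,0,0],[0,0,0],0],
  [[0,0,0],[0,0,0],75],
  [[0,0,0],[0,0,0],75],
  [[0,0,0],[0,0,0],75],
  [[0,0,-3],[0,0,0],75],
  [[0,0,-5],[0,0,0],75],
  [[0,0,-5],[0,0,0],75],
  [[-0.9,-4,0],[0,0,0],75],
  [[-0.9,-4,0],[0,0,0],75],
  [[-0.9,-4,0],[0,0,0],75],
  [[-0.9,-4,0],[0,0,0],75],
  [[-0.9,-4,0],[0,0,0],75],
  [[-0.4,-2,0],[0,0,-0.17],75],
  [[0,0,0],[0,0,-0.18],75],
  [[0,0,0],[0,0,-0.18],75],
])

```text
time: 27.45
ee_pos: [0.403, 0.2106, 0.1457]
eef_rot: [0.525, 0.851, -0.0, 0.001]
ft_force: [0.3, 0.4, 0.1]
width: 0.0652
grip_force: 0.0
```

Call:
move_arm([
  [[0,0,0],[0,0,0],55],
  [[0,0,0],[0,0,0],55],
])

```text
time: 27.7
ee_pos: [0.4031, 0.2108, 0.1455]
eef_rot: [0.529, 0.849, 0.0, 0.0]
ft_force: [-0.5, -0.6, -0.5]
width: 0.0525
grip_force: 0.0
```

```bash
python3 - <<'E'
from h import *
c=save("wrist","pics/w7.png"); part(c,402,211,.028,.056)
plan(402.6,211,16,26.7)
E
```

```text
pred px [255. 186.] sil px [253. 181.] [235 161  37  51] sil-> [398.3 214.4] [(array([400.9, 209.1]), array([37.5, 55. ]), 26.1), (array([399.6, 223.9]), array([23.6, 38.3]), 25.6)]
tcp [403.  210.9 145.5] yaw_y 26.2 tilt [ 0. -0.] w 50.9 | wz -0.009 shift cm x0.03 y-0.03 z12.95 F [ 0.1  0.  -0.5] t 27.8
```

View pics/w7.png

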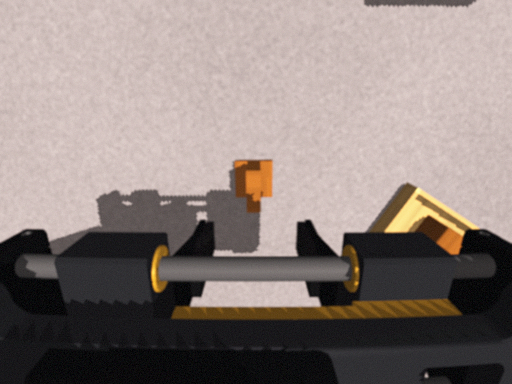

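The guide's rib is end-on at columns 246-261, centre about (253,185), so the yaw is good. I'll check the projection.

```bash
python3 - <<'E'
from h import *
c=load("pics/w7.npy"); a=np.radians(26.2); ty=np.array([np.cos(a),np.sin(a)]); tx=np.array([-ty[1],ty[0]])
for s in(-21,0,21):
  for t in (-7,7): print(s,t,proj(c,np.r_[np.array([402.6,211])+s*tx+t*ty,56]/1e3).round(1))
V=cv2.cvtColor(c["image"],cv2.COLOR_BGR2HSV)[...,2]
for v in range(158,214,4): print(v,V[v,230:278:2])
E
```

```text
-21 -7 [248.2 214.3]
-21 7 [262.5 214.3]
0 -7 [248.  193.9]
0 7 [262.6 193.9]
21 -7 [247.8 172.5]
21 7 [262.8 172.5]
158 [208 212 207 200 196 203 203 196 202 202 199 198 202 210 209 207 207 200
 196 200 197 197 207 211]
162 [210 172 163 206 215 224 222 214 201 110  95  97  98 100  99 175 212 212
 212 214 220 214 202 204]
166 [209 168 157 195 172 149 106 103 100 100  98 103  96  93  98 172 215 218
 217 218 227 221 209 210]
170 [145 111  95 107 107 101 106 109 138 153 153 152 154 150 154 185 210 217
 218 217 226 219 207 211]
174 [112  99  92 100 105 106 106 115 191 215 215 216 218 216 216 212 212 214
 214 215 222 220 206 205]
178 [132 103  96 105 104 105 107 114 199 226 225 227 225 226 225 223 211 212
 224 225 227 219 209 204]
182 [116  95 101 104 105 103 103 109 195 226 226 224 224 226 224 222 212 212
 219 228 227 218 213 210]
186 [113  90  96 102 105 100 107 110 191 227 225 224 225 223 226 219 211 213
 220 228 224 216 207 207]
190 [129  98  97 104 105 106 105 109 179 213 211 210 210 211 212 206 204 209
 220 225 227 219 211 209]
194 [ 97  92  93  97 102 104 107 107 108 121 149 141 198 213 209 178 163 213
 219 227 224 214 205 208]
198 [ 94  94  94  96  95  96  94  99  98  96  99 135 207 217 212 200 201 204
 204 208 207 208 205 204]
202 [ 95  96  98 100  98  94  98  92  96 102 100  98 108 109  96 158 205 201
 207 214 208 210 210 210]
206 [ 94  98  95  97  95 104 103  99 100  97  99  98  98 100  98 147 208 207
 215 214 212 211 213 208]
210 [ 92  96  99  97 100  97  99  95 101 107 103 108 101 103 105 145 195 202
 206 212 215 212 208 203]
```

Call:
move_arm([
  [[0.1,-0.2,4],[0,0,0],55],
  [[0,0,4],[0,0,0],55],
  [[0,0,2.8],[0,0,0],55],
  [[0,0,1.2],[0,0,0],55],
  [[0,0,0.8],[0,0,0],55],
  [[0,0,0],[0,0,0],55],
  [[0,0,0],[0,0,0],0],
  [[0,0,0],[0,0,0],0],
  [[0,0,0],[0,0,0],0],
  [[0,0,0],[0,0,0],0],
  [[0,0,0],[0,0,0],0],
  [[0,0,0],[0,0,0],0],
  [[0,0,-3],[0,0,0],0],
  [[0,0,-5],[0,0,0],0],
  [[0,0,-4],[0,0,0],0],
  [[0,0,0],[0,0,0.15],0],
  [[0,0,0],[0,0,0.15],0],
  [[0,0,0],[0,0,0.15],0],
  [[0,0,0],[0,0,0],0],
], grip_force=12)

```text
time: 30.12
ee_pos: [0.4007, 0.2108, 0.1374]
eef_rot: [0.703, 0.711, -0.0, 0.0]
ft_force: [0.1, 0.5, 0.2]
width: 0.0139
grip_force: 12.0
```

```bash
python3 - <<'E'
from h import *
plan(623,25.3,24.5,0.5)
E
```

```text
tcp [400.7 210.8 137.4] yaw_y 0.6 tilt [-0.   -0.02] w 13.9 | wz 0.002 shift cm x-18.75 y22.07 z11.29 F [0.1 0.5 0.2] t 30.1
```

Call:
move_arm([
  [[-3.4,4,0],[0,0,0],0],
  [[-3.4,4,0],[0,0,0],0],
  [[-3.4,4,0],[0,0,0],0],
  [[-3.4,4,0],[0,0,0],0],
  [[-3.3,4,0],[0,0,0],0],
  [[-1.85,2.1,0],[0,0,0],0],
  [[0,0,3],[0,0,0],0],
  [[0,0,0],[0,0,0],0],
  [[0,0,0],[0,0,0],0],
])

```text
time: 31.25
ee_pos: [0.6237, 0.0261, 0.1084]
eef_rot: [0.703, 0.711, 0.0, 0.0]
ft_force: [-0.3, 0.2, -0.4]
width: 0.0141
grip_force: 12.0
```

```bash
python3 - <<'E'
from h import *
plan(623,25.3,24.5,0.5); save("wrist","pics/w8.png")
E
```

```text
tcp [623.7  26.1 108.4] yaw_y 0.7 tilt [0.03 0.02] w 14.1 | wz 0.004 shift cm x-0.08 y-0.08 z8.39 F [-0.3  0.2 -0.4] t 31.2
```

View pics/w8.png

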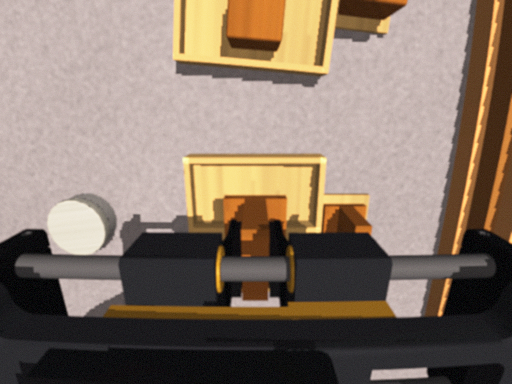

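The guide is over the +y bay, with rim corners at (183,156) and (326,155).

```bash
python3 - <<'E'
from h import *
c=load("pics/w8.npy"); print([pt(c,u,v,.024)*1e3 for u,v in((183,156),(326,155))])
E
```

```text
[array([557.18177526,  62.93120932]), array([686.52005649,  65.37268284])]
```

Call:
move_arm([
  [[0,0,3],[0,0,0],0],
  [[0,0,3],[0,0,0],0],
  [[0,0,1.5],[0,0,0],0],
  [[0,0,0.9],[0,0,0],0],
  [[0,0,0],[0,0,0],0],
  [[0,0,0],[0,0,0],0],
  [[0,0,0],[0,0,0],55],
  [[0,0,0],[0,0,0],55],
  [[0,0,0],[0,0,0],55],
  [[0,0,-3],[0,0,0],55],
  [[0,0,-5],[0,0,0],55],
  [[0,0,-5],[0,0,0],55],
  [[0,-4,-2],[0,0,0],55],
  [[0,-4,0],[0,0,0],55],
  [[-3,-4,0],[0,0,0],55],
  [[-4,-3,0],[0,0,0],55],
  [[-4,0,0],[0,0,0],55],
  [[-4,0,0],[0,0,0],55],
  [[-4,0,0],[0,0,0],55],
  [[0,0,0],[0,0,0],55],
])

```text
time: 33.8
ee_pos: [0.475, -0.1692, 0.1733]
eef_rot: [0.705, 0.709, -0.0, -0.0]
ft_force: [0.4, 1.1, -0.2]
width: 0.0479
grip_force: 0.0
```

```bash
python3 - <<'E'
from h import *
save("scene","pics/s9.png"); c=save("top","pics/top9.png")
a=c["image"][60:290,60:460]; b=r.camera("scene")["image"][120:345,80:480]
cv2.imwrite("pics/end.png",cv2.resize(np.vstack([b[:215],a[:215]]),None,fx=1.39,fy=1.39)); plan(0,0,0)
E
```

```text
tcp [ 475.7 -164.9  173.6] yaw_y 0.6 tilt [0.   0.01] w 47.8 | wz -0.000 shift cm x17.02 y-47.38 z17.36 F [-0.3  0.4 -0.4] t 34.0
```

View pics/end.png

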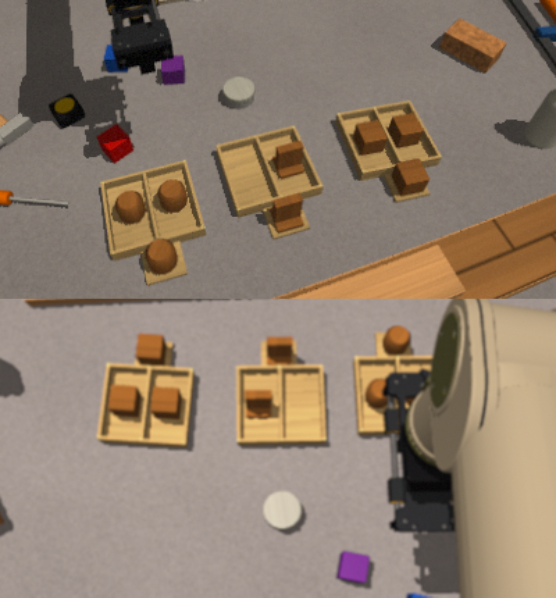

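All five parts stand upright, one to a bay, in the right trays, and the tin and tape are where they were. I'm handing in.

```bash
python3 -c "
from bench import r
print(r.close_job())"
```

```text
the job is handed in; nothing more can be done
None
```

I sorted all five parts into their matching trays, one to a bay and upright, left the tin and tape measure in place, and handed the job in at about 34 s.

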